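Clamp a hang tag in its jig and hold the date stamp ready over it

TASK

Get the tag in the metal jig ready for dating: push the loose grey collar down over the jig's upright spigot until it has pressed the sliding washer fully home on the tag, and let go of it. Then pick up the date stamp, carry it over the things standing in between and hold it upright and still about one centimetre above the outlined box on the tag, centred in the outline with its long side along the outline's long side (either way round). The stamp must never touch the jig, tag or collar; leave everything else where it stands, and finish while still holding the stamp there.

Things in the scene. Friction and masses are not known exactly. Their poses are not given: they have to be found in the camera images.
- jig: Fixed aluminium plate 100 x 200 x 12 mm lying flat on the table; a white card tag 64 x 168 x 2 mm lies on it and cannot move (top of the tag 14 mm above the table). Low dark stops round the tag rise 3 mm above it. The outlined box and the spigot are at opposite ends. Origin: centre of the underside; x along the 100 mm side, y along the 200 mm side towards the spigot, z up
- spigot_foot (a point): On the axis of the jig's upright steel spigot, at the level of the tag's top; axes as the jig's. The spigot is 15 mm in diameter and 45 mm tall above the tag; its top 9 mm tapers to 7 mm. On the spigot sits the dark sliding washer
- spigot_tip (a point): Centre of the spigot's top end, 45 mm above spigot_foot
- keeper (a joint): Sliding washer (38 mm in diameter, 3 mm thick) on the spigot: metres it has been pressed down. 0 = its underside is 8 mm above the tag, 0.008 = fully home on the tag. It stays where it is left and takes about 3 N to slide; the weight of the collar does not move it
- collar: Loose grey plastic tube standing on the table, 30 mm outside diameter, 18 mm bore right through, 50 mm long, about 60 g. Origin: centre of its lower end, z along its axis. With the washer home its lower end is 3 mm above the tag
- date_stamp: Loose self-standing date stamp, 64 mm tall: a black block 24 x 42 mm (x by y) and 22 mm high, a thin neck, and on it a round brown knob 24 mm in diameter from 34 to 64 mm up, by which it is held. About 60 g. Origin: centre of the stamping face (its underside); y along the 42 mm side, z up
- date_field (a point): Centre of the box 36 x 54 mm outlined in thin black lines on the tag, on the tag's top, 105 mm from the spigot; axes as the jig's, the 54 mm side along y
- tape_cutter: Bystander: yellow and black bench tape cutter, 62 x 205 x 92 mm high, between the stamp and the jig; origin at the centre of its underside, long side along its y
- spice_jar: Bystander: jar with a red cap, 45 mm in diameter, 106 mm tall, beyond the tape cutter; origin at the centre of its underside
There are look-alikes about, which are no part of the job. What is shaped like the date_stamp but blue or orange is not meant.

How it is judged:
By the outcome, as a careful person would: the job done as asked, in the order asked, and still so for the second after the job is handed in, while the arm keeps its last pose, push and grip.
It also fails if it takes over 59 s, if anything falls off the work surface, if the arm or the gripper's body presses on something with over 40 N, if the wrist force passes 120 N, or if a joint passes its speed limit or range.

ROBOT

A 6-joint arm with a two-finger parallel gripper is mounted at the origin on the work surface; the furniture and walls round the work are solid. World frame = base frame: x ahead of the robot, y to its left, z up, the work surface at z = 0. Lengths are in mm, angles in rad, forces in N, time in s.
With the tool pointing down it reaches from about 350 to 875 mm from the base axis. Payload 4.2 kg.
Tool frame: the origin (TCP) lies midway between the tips of the shut fingers; the grasp point (between the pads) lies 19 mm behind it (tcp_to_grasp is the distance from the TCP to the grasp point, in mm); z points along the fingers, y is the line along which they close (so a half turn about z gives the same grasp; the last joint's range is limited). The gripper opens to 85 mm and grips with 20 to 120 N. Pads are 22 mm wide; open, the fingers measure 114 mm over their backs; the gripper's body (76 mm by 85 mm) begins 54 mm behind the grasp point. The pads swing forward as they close: fully open they stand 13 mm farther back than shut.
Start: joints at [1.409, 0.385, 0.008, 0, -1.194, -0.259], TCP at [255.273, 570.469, 231.312] pointing down, gripper open.
Joint ranges: [-3.14, 3.14], [-1.21, 2.06], [-1.07, 1.41], [-3.16, 2.05], [-2.99, -0.16], [-3.1, 3.1]. Speed limits (rad/s): [2.79, 2.79, 3.14, 3.14, 3.14, 3.14].

INTERFACE

Orientations are given as a unit quaternion [x, y, z, w].
In Python, from bench import read_state, get_image, job_done, tcp_to_grasp gives the robot as it stands.
- The arm moves only by the tool jog_arm, never from a script. Its argument "plan" is a list of rows, each a list of 3 entries, a list of its own where there are three numbers: the finger opening in mm, from 0 to 85.4, then the shift along the tool's x, y, z as a fraction of full scale, then the turn, a rotation vector about the tool's x, y, z as a fraction of full scale. A call has 1 to 10 rows; each row is the pose to reach, as a shift and turn from the pose commanded when the call began, along the tool's axes at that moment; what a row does not reach only later rows make up. Full scale, the value 1, is 0.1 m for a shift and 60 degrees for a turn. A row lasts 1/8 s, in which the tool goes at most 62.5 mm and 10.7 degrees, less where a joint would pass 70% of its speed; a pose out of reach is approached as far as the arm can. A call with a number of a shift or a turn outside -1 to 1 is refused whole. A call with a gripper value outside its range is refused whole. The fingers move at their own pace and stop on an object; the grip force is fixed at half the most. Time passes only in rows, so rows that repeat a pose let the fingers close. It gives the time, the measured TCP pose, the force, the opening and the grip force at its end, in the units of the state.
- read_state(): the state, without advancing time (a new reading comes with each control period).
- get_image(name): name is "side" or "top"; returns a dict with "img" (420x560x3 uint8, red, green, blue), "range_z" (420x560 float32, mm along the optical axis (not along the pixel's ray), 0 where there is no reading), "intrinsics" (3x3 intrinsics, pixels), "distortion" ([k1, k2, p1, p2, k3] as OpenCV has them; the pictures are not rectified), "extrinsics" (4x4, takes a point from camera to world coordinates). Camera axes: x right, y down, z forward; pixel columns grow to the right and rows downward; lengths in mm; the calibration is good to about 2 mm. A picture is of the moment at which its call begins.
- job_done(): hands the job in; it is judged then, once.
The state is a dict: "clock": time; "joints": joint angles; "joint_vel": joint speeds; "joint_efforts": joint torques, N m; "position": TCP position; "ee_rot": TCP orientation; "contact_force": force on the tool from outside, world axes, zero at the start; "wrist_torque": the same for the moment, N m; "gripper_width": finger opening in mm; "grasp_force": force on a finger pad.
Only numpy, scipy, OpenCV 4.12 (cv2) and the standard library are available. Lean on these libraries where they do the work, as an engineer would, in place of code of your own. Each camera call takes 0.05 s, during which the arm holds its last target. There are 200 camera calls.

## Working session

There is one attempt and no reset: what is moved stays moved. The work goes in short steps, Python scripts to look and compute and a tool call to move; the robot and the scene stay as the last step left them, time stands still between calls to the robot, and variables do not carry over. Pictures are saved under pics/ and viewed, at most 10 in all, crops included, and the job is handed in when it is done.

Besides the shell and the picture viewer there is one more tool, called after "Request:" by a JSON object that holds its "api" and its "payload". jog_arm: Moves the arm, as the interface text tells. Its arguments: {"type":"object","properties":{"plan":{"type":"array"}},"required":["plan"]}

```bash
mkdir -p pics; ls
cat > h.py <<'E'
import numpy as np, cv2, pickle
from bench import read_state, get_image, job_done, tcp_to_grasp
def grab(tag):
    d={}
    for n in("side","top"):
        d[n]=get_image(n); cv2.imwrite(f"pics/{n}_{tag}.png",d[n]["img"][:,:,::-1])
    pickle.dump(d,open(f"{tag}.pkl","wb")); return d
def load(tag): return pickle.load(open(f"{tag}.pkl","rb"))
def ray(c,uv):
    p=cv2.undistortPoints(np.array(uv,float).reshape(-1,1,2),np.array(c["intrinsics"]),np.array(c["distortion"])).reshape(-1,2)
    E=np.array(c["extrinsics"]); d=np.c_[p,np.ones(len(p))]@E[:3,:3].T
    return E[:3,3],d
def plane(c,uv,z):
    o,d=ray(c,uv); return o+d*((z-o[2])/d[:,2])[:,None]
def cloud(c):
    h,w=c["range_z"].shape; v,u=np.mgrid[:h,:w]
    o,d=ray(c,np.c_[u.ravel(),v.ravel()]); P=o+d*c["range_z"].reshape(-1,1); P[c["range_z"].ravel()==0]=np.nan
    return P.reshape(h,w,3)
def tri(c1,uv1,c2,uv2):
    o1,d1=ray(c1,[uv1]);o2,d2=ray(c2,[uv2]);d1=d1[0]/np.linalg.norm(d1);d2=d2[0]/np.linalg.norm(d2)
    s=np.linalg.lstsq(np.c_[d1,-d2],o2-o1,rcond=None)[0]; a=o1+s[0]*d1;b=o2+s[1]*d2
    return (a+b)/2,np.linalg.norm(a-b)
E
python3 - <<'E'
from h import *
s=read_state();print(s, tcp_to_grasp)
d=grab("a")
for n in d: print(n,np.round(d[n]["extrinsics"],3).tolist(),d[n]["intrinsics"])
E
```

```text
pics
{'clock': 0.0, 'joints': array([ 1.40859632e+00,  3.85573255e-01,  6.58841736e-03, -5.11392837e-04,
       -1.19399154e+00, -2.58603472e-01]), 'joint_vel': array([ 1.10573445e-05, -1.43619070e-03, -1.63087004e-04,  2.52297018e-04,
       -1.56003815e-03, -8.54000663e-05]), 'joint_efforts': array([ 3.25741064e-05, -3.92293489e+01,  1.88397717e+01,  4.18617547e+00,
       -4.61652220e-03,  1.19161555e-06]), 'position': array([255.04504198, 569.93721312, 230.19502671]), 'ee_rot': array([ 9.77926773e-01, -2.08944927e-01, -1.84858654e-04,  1.10020822e-03]), 'contact_force': array([-0.38270538,  0.32443257, -0.79310447]), 'wrist_torque': array([-0.0552031 ,  0.03689936, -0.06054217]), 'grasp_force': 0.0, 'gripper_width': 85.8996421419519} 18.700000000000003
side [[0.978, -0.102, 0.184, 388.358], [-0.21, -0.406, 0.89, -898.66], [-0.016, -0.908, -0.418, 497.567], [0.0, 0.0, 0.0, 1.0]] [[461.22295744   0.         272.41181037]
 [  0.         461.22295744 215.09650072]
 [  0.           0.           1.        ]]
top [[0.008, -0.999, 0.032, 543.464], [-1.0, -0.009, -0.014, 7.718], [0.014, -0.032, -0.999, 911.86], [0.0, 0.0, 0.0, 1.0]] [[385.3540252    0.         282.94618138]
 [  0.         385.3540252  208.38093703]
 [  0.           0.           1.        ]]
```

View pics/top_a.png

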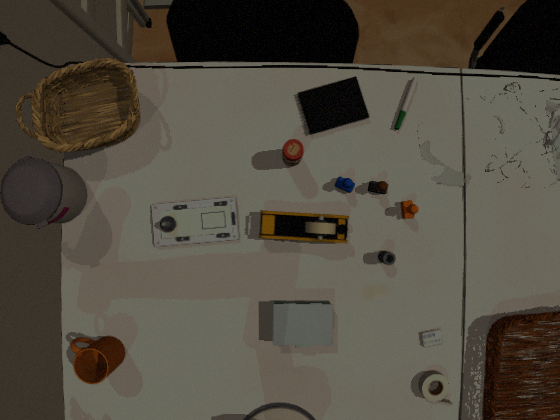

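View pics/side_a.png

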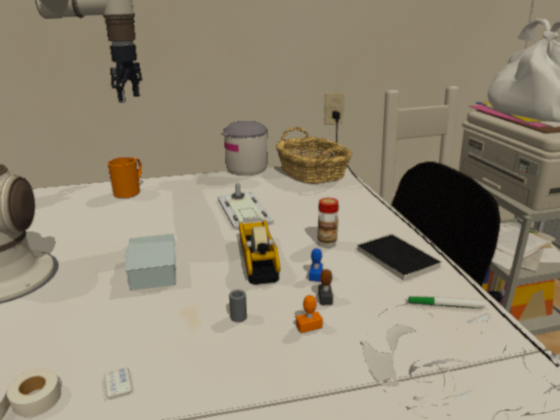

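Top view: the jig is at (195,221), its spigot at (168,224) and the outline at (214,220). The collar is at (387,257), or (238,305) in the side view. There are three stamp-like things in the top view: blue (345,184), black with a brown knob (378,187), and orange (408,209). The black and brown one fits the description, and it is at (326,285) in the side view. I'll confirm it with an enlarged crop and measure.

Run:
```python
from h import *
d=load("a");t=d["top"];s=d["side"]
a=cv2.resize(t["img"][160:280,330:430],(400,480),interpolation=cv2.INTER_CUBIC)
b=cv2.resize(s["img"][235:335,220:345],(400,320),interpolation=cv2.INTER_CUBIC)
o=np.zeros((480,800,3),np.uint8);o[:,:400]=a;o[:320,400:]=b
cv2.imwrite("pics/crop1.png",o[:,:,::-1])
c=cv2.resize(t["img"][190:255,145:250],(800,495),interpolation=cv2.INTER_CUBIC)
cv2.imwrite("pics/crop2.png",np.clip(c[:,:,::-1]*1.5,0,255).astype(np.uint8))
P=cloud(t);Q=cloud(s)
print("table z",np.nanmedian(P[300:320,150:250,2]),np.nanmedian(Q[330:360,150:220,2]))
for n,(u,v,r) in dict(collar=(387,257,12),stamp=(378,187,14),blue=(345,184,14),orange=(408,209,14),jar=(292,152,20)).items():
    p=P[v-r:v+r,u-r:u+r].reshape(-1,3);p=p[p[:,2]>12]
    m=p[:,2]>np.nanmax(p[:,2])-8;print(n,len(p),np.round(np.nanmax(p[:,2]),1),np.round(p[m].mean(0),1), np.round(p.min(0)),np.round(p.max(0)))
p=P[185:255,250:355].reshape(-1,3);p=p[p[:,2]>40];print("cutter",p.min(0).round(),p.max(0).round())
p=P[270:350,260:340].reshape(-1,3);p=p[p[:,2]>20];print("box",p.min(0).round(),p.max(0).round())
for n,(u,v,r) in dict(collar=(238,305,16),stamp=(326,285,18)).items():
    p=Q[v-r:v+r,u-r:u+r].reshape(-1,3);p=p[p[:,2]>8];print("side",n,p.min(0).round(),p.max(0).round())
```

```text
table z 1.1227167346710303 -0.324124936800132
collar 166 55.3 [ 461.6 -243.5   50.9] [ 448. -257.   13.] [ 477. -230.   55.]
stamp 211 65.6 [ 624.9 -227.    62.4] [ 610. -251.   12.] [ 639. -205.   66.]
blue 207 66.0 [ 630.4 -146.9   61.9] [ 612. -170.   12.] [ 649. -126.   66.]
orange 245 67.8 [ 573.1 -298.3   62.8] [ 552. -310.   13.] [ 595. -284.   68.]
jar 474 111.4 [695.  -22.4 107.4] [672. -69.  14.] [753.  -0. 111.]
cutter [ 497. -155.   40.] [625.  51.  95.]
box [ 260. -117.   21.] [360.  16.  54.]
side collar [ 445. -260.    8.] [ 474. -229.   52.]
side stamp [ 567. -309.    8.] [ 643. -144.   65.]
```

View pics/crop1.png

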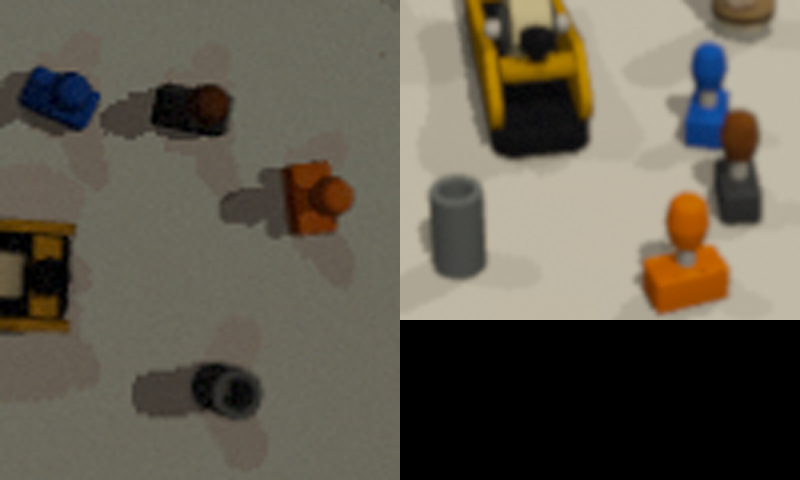

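View pics/crop2.png

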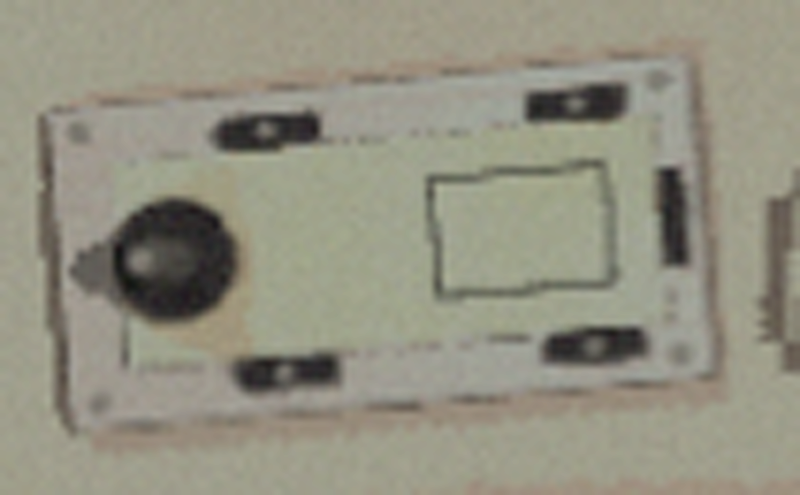

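Crop 1 confirms it: the black block with the brown knob (top 378,187) stands between the blue and orange stamps, and the collar is the open grey tube. Crop 2 shows clear outline corners at about (430,178), (603,163), (615,283) and (440,297), and the washer centred at (174,260).

Run:
```python
from h import *
d=load("a");t=d["top"];s=d["side"]
f=lambda l,sc,o:(np.array(l,float)+.5)/sc-.5+np.array(o)
C=f([(430,178),(603,163),(615,283),(440,297)],800/105,(145,190))
W=plane(t,C,14);c=W.mean(0);print("field corners",W.round(1).tolist(),"c",c.round(1))
e=W[0]-W[1]+W[3]-W[2];print("sizes",[np.linalg.norm(W[i]-W[(i+1)%4]).round(1) for i in range(4)],"yaw of jig y",np.arctan2(e[1],e[0]))
w=plane(t,f([(174,260)],800/105,(145,190)),25)[0];print("washer",w,"dist",np.linalg.norm((w-c)[:2]))
y=e[:2]/np.linalg.norm(e[:2]);print("predicted spigot",c[:2]+105*y)
J=plane(t,f([(45,110),(693,57),(718,377),(70,430)],800/105,(145,190)),12);print("jig",J.mean(0).round(1),[np.linalg.norm(J[i]-J[(i+1)%4]).round(1) for i in range(4)])
P=cloud(t);Q=cloud(s)
for n,c_,(u,v,r),X in(("top",t,(168,224,10),P),("side",s,(238,190,14),Q)):
    p=X[v-r:v+r,u-r:u+r].reshape(-1,3);print(n,"spigot high",p[:,2].max());m=p[p[:,2]>45];print(len(m),m.mean(0).round(1) if len(m) else "")
# stamp: block mask dark & knob brown
im=t["img"];hsv=cv2.cvtColor(im,cv2.COLOR_RGB2HSV)
sub=P[170:205,362:396];H=hsv[170:205,362:396]
m=((sub[:,:,2]>14)&(sub[:,:,2]<30));q=sub[m][:,:2].astype(np.float32);print("block n",len(q),cv2.minAreaRect(q))
p=sub[sub[:,:,2]>40];print("knob",p.mean(0),cv2.minEnclosingCircle(p[:,:2].astype(np.float32)))
k=(H[:,:,0]<12)&(H[:,:,1]>110)&(H[:,:,2]>25);k=k.astype(np.uint8);vv,uu=np.nonzero(k);ut=(uu.mean()+362,vv.mean()+170);print("knob top px",ut,k.sum())
hs=cv2.cvtColor(s["img"],cv2.COLOR_RGB2HSV)[262:292,312:340];k=(hs[:,:,0]<12)&(hs[:,:,1]>100)&(hs[:,:,2]<140);vv,uu=np.nonzero(k);us=(uu.mean()+312,vv.mean()+262);print("knob side px",us,k.sum(),"tri",tri(t,ut,s,us))
# collar
sub=P[243:270,373:400];p=sub[sub[:,:,2]>44];print("collar top",len(p),cv2.minEnclosingCircle(p[:,:2].astype(np.float32)))
o=f([(235,389)],4,(330,160));print("collar top ring plane50",plane(t,o,50));sd=f([(457-400,190)],3.2,(220,235));print("collar tri",tri(t,o[0],s,sd[0]))
sub=Q[285:330,222:256];p=sub[(sub[:,:,2]>10)];print("side collar",cv2.minEnclosingCircle(p[:,:2].astype(np.float32)))
cv2.imwrite("pics/crop3.png",cv2.resize(s["img"][170:240,200:290],(772,600),interpolation=cv2.INTER_CUBIC)[:,:,::-1])
```

```text
field corners [[560.4, 186.7, 14.0], [565.4, 133.5, 14.0], [528.8, 129.4, 14.0], [524.0, 183.1, 14.0]] c [544.6 158.2  14. ]
sizes [np.float64(53.4), np.float64(36.9), np.float64(53.9), np.float64(36.6)] yaw of jig y 1.6629772892227095
washer [534.553532   262.49290688  25.        ] dist 104.80943714561923
predicted spigot [534.97284334 262.7239671 ]
jig [540.1 202.5  12. ] [np.float64(201.8), np.float64(98.4), np.float64(201.2), np.float64(99.1)]
top spigot high 62.65572325081121
41 [534.  260.   55.7]
side spigot high nan
26 [532.6 257.9  52.1]
block n 115 ((624.2742919921875, -227.73507690429688), (43.30220031738281, 23.5137939453125), 76.65034484863281)
knob [ 624.12623057 -225.19345664   59.72590592] ((624.8231811523438, -226.64907836914062), 11.11365032196045)
knob top px (np.float64(382.53333333333336), np.float64(185.56666666666666)) 30
knob side px (np.float64(321.57142857142856), np.float64(274.7142857142857)) 7 tri (array([ 620.23251036, -226.98456086,   54.31506774]), np.float64(9.311517576012463))
collar top 93 ((462.16265869140625, -243.80108642578125), 14.778894424438477)
collar top ring plane50 [[ 463.96315611 -243.11253394   50.        ]]
collar tri (array([ 462.28103374, -243.44132591,   48.19510824]), np.float64(3.0525462745743006))
side collar ((459.708251953125, -244.54296875), 16.147520065307617)
```

View pics/crop3.png

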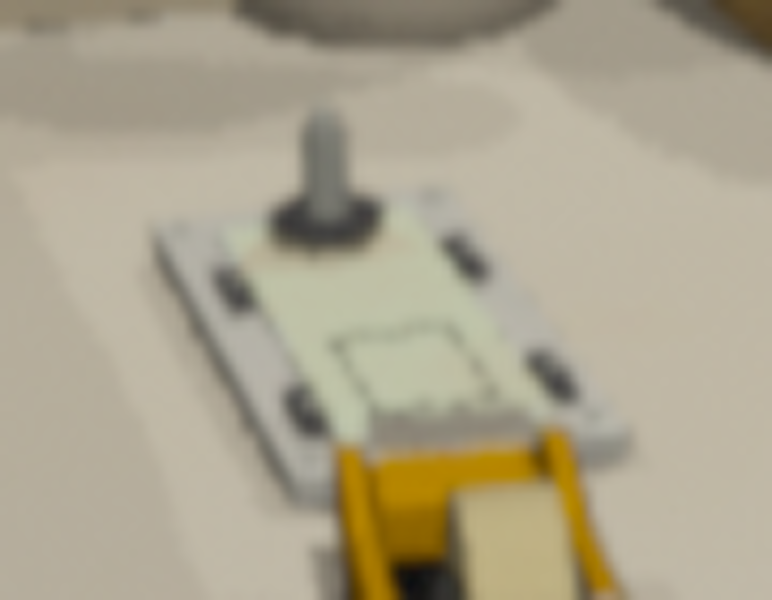

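Crop 3 (side view): the spigot tip is at crop (324,112), side pixel about (237.3,182.6), with the washer below it at crop (326,215). I'm checking heights by triangulation and writing a move helper.

```bash
cat >> h.py <<'E'
from scipy.spatial.transform import Rotation as Ro
def to(target,yaw=None):
    s=read_state();R=Ro.from_quat(s["ee_rot"]);d=R.inv().apply(np.array(target)-s["position"])/100
    x=R.as_matrix()[:,0];cy=np.arctan2(x[1],x[0]);yaw=cy if yaw is None else yaw
    G=Ro.from_euler("z",yaw)*Ro.from_matrix(np.diag([1,-1,-1]));r=(R.inv()*G).as_rotvec()/np.radians(60)
    print("pos",s["position"].round(1),"yaw",round(cy,3),"t",round(s["clock"],2),"grip",round(s["gripper_width"],1),"| shift",d.round(3).tolist(),"turn",r.round(3).tolist())
E
python3 - <<'E'
from h import *
d=load("a");t=d["top"];s=d["side"]
f=lambda l,sc,o:(np.array(l,float)+.5)/sc-.5+np.array(o)
tip_s=f([(324,112)],8.578,(200,170))
k_s=f([(740-400,135)],3.2,(220,235));k_t=f([(212,104)],4,(330,160))
print("knob",tri(t,k_t[0],s,k_s[0]), "at z49 top",plane(t,k_t,49),"side",plane(s,k_s,49))
print("tip side z59",plane(s,tip_s,59))
fs=f([(335,340),(453,325),(492,392),(380,410)],8.578,(200,170));print("field side",plane(s,fs,14).mean(0))
cs=f([(57,190)],3.2,(220,235));print("collar side z50",plane(s,cs,50),"bottom",plane(s,f([(59,265)],3.2,(220,235)),0))
to((462,-244,230))
E
```

```text
knob (array([ 624.0270542, -229.3078345,   50.0948093]), np.float64(2.1010922062689814)) at z49 top [[ 625.15473414 -229.89877222   49.        ]] side [[ 623.50699677 -227.66915554   49.        ]]
tip side z59 [[533.42815123 261.80003961  59.        ]]
field side [544.2477425  162.04491563  14.        ]
collar side z50 [[ 460.49365456 -245.74557875   50.        ]] bottom [[ 459.30488719 -244.37357121    0.        ]]
pos [255.  570.  230.3] yaw -0.421 t 0.1 grip 85.7 | shift [5.215, 6.584, 0.017] turn [0.002, -0.0, -0.0]
```

Request:
{"api": "jog_arm", "payload": {"plan": [[60,[0.75,0.94,0],[0,0,0]],[60,[0.75,0.94,0],[0,0,0]],[60,[0.75,0.94,0],[0,0,0]]]}}

```text
clock: 0.48
position: [285.6, 450.3, 231.3]
ee_rot: [0.978, -0.21, -0.0, 0.001]
contact_force: [-0.2, 0.7, -0.3]
gripper_width: 60.0
grasp_force: 0.0
```

Request:
{"api": "jog_arm", "payload": {"plan": [[60,[0.75,0.94,0],[0,0,0]],[60,[0.75,0.94,0],[0,0,0]],[60,[0.75,0.94,0],[0,0,0]]]}}

```text
clock: 0.85
position: [315.5, 335.0, 231.4]
ee_rot: [0.978, -0.21, -0.0, 0.0]
contact_force: [0.8, 1.0, 0.2]
gripper_width: 60.1
grasp_force: 0.0
```

Request:
{"api": "jog_arm", "payload": {"plan": [[60,[0.75,0.94,0],[0,0,0]],[60,[0.75,0.94,0],[0,0,0]],[60,[0.75,0.94,0],[0,0,0]]]}}

```text
clock: 1.23
position: [345.8, 219.6, 231.4]
ee_rot: [0.978, -0.211, -0.0, -0.0]
contact_force: [0.3, 1.2, 0.5]
gripper_width: 60.2
grasp_force: 0.0
```

Request:
{"api": "jog_arm", "payload": {"plan": [[60,[0.75,0.94,0],[0,0,0]],[60,[0.75,0.94,0],[0,0,0]],[60,[0.75,0.94,0],[0,0,0]]]}}

```text
clock: 1.6
position: [376.4, 103.5, 231.3]
ee_rot: [0.977, -0.211, 0.0, -0.0]
contact_force: [-0.5, -0.3, -0.3]
gripper_width: 60.1
grasp_force: 0.0
```

Request:
{"api": "jog_arm", "payload": {"plan": [[60,[0.75,0.94,0],[0,0,0]],[60,[0.75,0.94,0],[0,0,0]],[60,[0.75,0.94,0],[0,0,0]]]}}

```text
clock: 1.98
position: [407.0, -12.9, 231.1]
ee_rot: [0.977, -0.211, -0.0, 0.0]
contact_force: [-0.1, 0.0, 0.0]
gripper_width: 60.2
grasp_force: 0.0
```

Request:
{"api": "jog_arm", "payload": {"plan": [[60,[0.75,0.94,0],[0,0,0]],[60,[0.75,0.94,0],[0,0,0]],[60,[0.75,0.94,0],[0,0,0]]]}}

```text
clock: 2.35
position: [437.5, -129.0, 230.8]
ee_rot: [0.978, -0.21, -0.0, 0.0]
contact_force: [0.6, 0.3, 0.2]
gripper_width: 60.1
grasp_force: 0.0
```

Request:
{"api": "jog_arm", "payload": {"plan": [[60,[0.75,0.94,0.8],[0,0,0]],[60,[0.75,0.94,0.8],[0,0,0]],[60,[0.75,0.94,0.8],[0,0,0]],[60,[0.75,0.94,0.8],[0,0,0]],[60,[0.75,0.94,0.8],[0,0,0]]]}}

```text
clock: 2.98
position: [466.7, -243.0, 152.3]
ee_rot: [0.978, -0.208, 0.001, -0.0]
contact_force: [-0.2, 0.5, 0.5]
gripper_width: 59.7
grasp_force: 0.0
```

```bash
python3 -c "
from h import *
to((461.5,-244,110))"
```

```text
pos [ 466.7 -243.   152.3] yaw -0.418 t 2.98 grip 59.7 | shift [-0.044, 0.03, 0.423] turn [-0.0, -0.002, 0.0]
```

Request:
{"api": "jog_arm", "payload": {"plan": [[60,[-0.04,0.03,0.25],[0,0,0]],[60,[-0.04,0.03,0.5],[0,0,0]],[60,[-0.04,0.03,0.8],[0,0,0]],[60,[-0.04,0.03,0.8],[0,0,0]],[60,[-0.04,0.03,0.8],[0,0,0]]]}}

```text
clock: 3.6
position: [462.2, -245.3, 73.1]
ee_rot: [0.978, -0.208, 0.002, 0.0]
contact_force: [-0.1, 0.7, 0.2]
gripper_width: 60.1
grasp_force: 0.0
```

```bash
python3 -c "
from h import *
to((461.5,-244,18))"
```

```text
pos [ 462.2 -245.3   73.1] yaw -0.419 t 3.6 grip 60.1 | shift [-0.013, -0.009, 0.551] turn [-0.0, -0.003, 0.0]
```

Request:
{"api": "jog_arm", "payload": {"plan": [[60,[-0.01,-0.01,0.2],[0,0,0]],[60,[-0.01,-0.01,0.4],[0,0,0]],[60,[-0.01,-0.01,0.55],[0,0,0]],[60,[-0.01,-0.01,0.55],[0,0,0]],[45,[-0.01,-0.01,0.55],[0,0,0]],[36,[-0.01,-0.01,0.55],[0,0,0]],[25,[-0.01,-0.01,0.55],[0,0,0]],[20,[-0.01,-0.01,0.55],[0,0,0]],[20,[-0.01,-0.01,0.55],[0,0,0]],[20,[-0.01,-0.01,0.55],[0,0,0]]]}}

```text
clock: 4.85
position: [461.0, -244.6, 17.2]
ee_rot: [0.978, -0.209, 0.001, 0.0]
contact_force: [0.3, 0.8, 6.1]
gripper_width: 27.4
grasp_force: 59.4
```

Request:
{"api": "jog_arm", "payload": {"plan": [[20,[0,0,-0.2],[0,0,0]],[20,[0,0,-0.5],[0,0,0]],[20,[0,0,-0.98],[0,0,0]],[20,[0,0,-0.98],[0,0,0]],[20,[0,0,-0.98],[0,0,0]],[20,[0,0,-0.98],[0,0,0]]]}}

```text
clock: 5.6
position: [459.3, -244.1, 112.9]
ee_rot: [0.978, -0.209, -0.002, -0.0]
contact_force: [-0.4, 0.3, -0.5]
gripper_width: 28.4
grasp_force: 59.1
```

```bash
python3 -c "
from h import *
to((462,-244,150));to((534.5,262.3,180))"
```

```text
pos [ 459.3 -244.1  112.9] yaw -0.421 t 5.6 grip 28.4 | shift [0.023, -0.012, -0.371] turn [0.0, 0.003, 0.0]
pos [ 459.3 -244.1  112.9] yaw -0.421 t 5.6 grip 28.4 | shift [-1.386, -4.929, -0.669] turn [0.0, 0.003, 0.0]
```

Request:
{"api": "jog_arm", "payload": {"plan": [[20,[0,0,-0.6],[0,0,0]],[20,[-0.27,-0.98,-0.7],[0,0,0]],[20,[-0.27,-0.98,-0.7],[0,0,0]],[20,[-0.27,-0.98,-0.7],[0,0,0]]]}}

```text
clock: 6.1
position: [475.7, -141.9, 183.7]
ee_rot: [0.978, -0.207, -0.001, -0.0]
contact_force: [0.9, -0.7, 0.3]
gripper_width: 28.2
grasp_force: 59.5
```

Request:
{"api": "jog_arm", "payload": {"plan": [[20,[-0.28,-0.98,0],[0,0,0]],[20,[-0.28,-0.98,0],[0,0,0]],[20,[-0.28,-0.98,0],[0,0,0]]]}}

```text
clock: 6.48
position: [490.1, -41.6, 183.2]
ee_rot: [0.978, -0.207, -0.001, 0.0]
contact_force: [0.2, -0.4, -1.1]
gripper_width: 27.7
grasp_force: 59.7
```

Request:
{"api": "jog_arm", "payload": {"plan": [[20,[-0.28,-0.98,0],[0,0,0]],[20,[-0.28,-0.98,0],[0,0,0]],[20,[-0.28,-0.98,0],[0,0,0]]]}}

```text
clock: 6.85
position: [504.8, 58.8, 183.3]
ee_rot: [0.978, -0.208, -0.001, 0.001]
contact_force: [0.3, -1.1, -0.3]
gripper_width: 28.3
grasp_force: 59.7
```

Request:
{"api": "jog_arm", "payload": {"plan": [[20,[-0.28,-0.98,0],[0,0,0]],[20,[-0.28,-0.98,0],[0,0,0]],[20,[-0.28,-0.98,0],[0,0,0]]]}}

```text
clock: 7.22
position: [519.4, 159.2, 183.3]
ee_rot: [0.978, -0.208, -0.001, 0.001]
contact_force: [-0.7, -0.0, -0.1]
gripper_width: 27.8
grasp_force: 59.7
```

Request:
{"api": "jog_arm", "payload": {"plan": [[20,[-0.28,-0.98,0],[0,0,0]],[20,[-0.28,-0.98,0],[0,0,0]],[20,[-0.28,-0.98,0],[0,0,0]],[20,[-0.28,-0.98,0],[0,0,0]],[20,[-0.28,-0.98,0],[0,0,0]]]}}

```text
clock: 7.85
position: [533.5, 257.8, 184.2]
ee_rot: [0.978, -0.21, -0.0, 0.0]
contact_force: [-0.2, -0.3, -0.2]
gripper_width: 28.2
grasp_force: 59.7
```

```bash
python3 -c "
from h import *
to((534.3,262.3,100))"
```

```text
pos [533.5 257.8 184.2] yaw -0.423 t 7.85 grip 28.2 | shift [-0.011, -0.045, 0.842] turn [0.001, 0.0, 0.0]
```

Request:
{"api": "jog_arm", "payload": {"plan": [[20,[-0.01,-0.05,0.4],[0,0,0]],[20,[-0.01,-0.05,0.86],[0,0,0]],[20,[-0.01,-0.05,0.86],[0,0,0]],[20,[-0.01,-0.05,0.86],[0,0,0]],[20,[-0.01,-0.05,0.86],[0,0,0]]]}}

```text
clock: 8.48
position: [536.0, 265.3, 100.8]
ee_rot: [0.978, -0.209, 0.002, -0.002]
contact_force: [-0.7, -0.2, -0.5]
gripper_width: 28.0
grasp_force: 59.6
```

Run:
```python
from h import *
to((534.3,262.3,100))
d=grab("b");s=d["side"];t=d["top"]
o=np.zeros((480,800,3),np.uint8)
o[:,:480]=cv2.resize(s["img"][140:220,200:280],(480,480),interpolation=cv2.INTER_CUBIC)
o[:320,480:]=cv2.resize(t["img"][190:250,130:190],(320,320),interpolation=cv2.INTER_CUBIC)
cv2.imwrite("pics/crop4.png",o[:,:,::-1])
```

```text
pos [536.  265.3 100.8] yaw -0.421 t 8.47 grip 28.0 | shift [-0.003, 0.034, 0.008] turn [-0.004, -0.002, 0.0]
```

View pics/crop4.png

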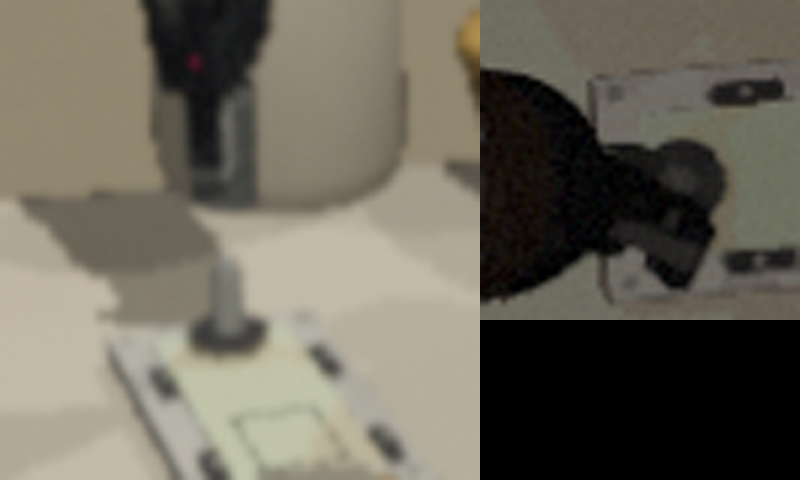

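The side crop shows the collar centred at about x=222, in line with the spigot axis (225 at the tip, about 222 extrapolated upward), with its bottom just above the tip. I'll shift about 3 mm in y and lower it onto the taper.

Request:
{"api": "jog_arm", "payload": {"plan": [[20,[0.01,0.03,0],[0,0,0]],[20,[0.01,0.03,0],[0,0,0]],[20,[0.01,0.03,0.1],[0,0,0]],[20,[0.01,0.03,0.2],[0,0,0]],[20,[0.01,0.03,0.25],[0,0,0]],[20,[0.01,0.03,0.3],[0,0,0]],[20,[0.01,0.03,0.3],[0,0,0]],[20,[0.01,0.03,0.3],[0,0,0]]]}}

```text
clock: 9.57
position: [534.6, 261.6, 68.5]
ee_rot: [0.978, -0.209, 0.0, -0.0]
contact_force: [0.3, 0.5, -0.8]
gripper_width: 27.5
grasp_force: 59.6
```

```bash
python3 -c "
from h import *
to((535.2,262.3,60));print(read_state()['wrist_torque'])"
```

```text
pos [534.6 261.6  68.5] yaw -0.421 t 9.57 grip 27.5 | shift [0.003, -0.009, 0.085] turn [-0.0, -0.0, 0.0]
[0.00168466 0.03987957 0.05067876]
```

Request:
{"api": "jog_arm", "payload": {"plan": [[20,[0,-0.01,0.05],[0,0,0]],[20,[0,-0.01,0.1],[0,0,0]],[20,[0,-0.01,0.15],[0,0,0]],[20,[0,-0.01,0.2],[0,0,0]],[20,[0,-0.01,0.23],[0,0,0]],[20,[0,-0.01,0.23],[0,0,0]]]}}

```text
clock: 10.32
position: [534.7, 262.3, 44.9]
ee_rot: [0.978, -0.209, -0.0, 0.0]
contact_force: [-0.2, 0.2, -0.5]
gripper_width: 28.1
grasp_force: 59.6
```

```bash
python3 -c "
from h import *
to((535.2,262.3,34));print(read_state()['contact_force'],read_state()['wrist_torque'])"
```

```text
pos [534.7 262.3  44.9] yaw -0.421 t 10.32 grip 28.1 | shift [0.005, -0.002, 0.109] turn [0.001, 0.0, 0.0]
[-0.24208682  0.20172619 -0.54660133] [-0.04023389 -0.02156311 -0.01829005]
```

Clean entry. Press on.

Request:
{"api": "jog_arm", "payload": {"plan": [[20,[0,0,0.03],[0,0,0]],[20,[0,0,0.05],[0,0,0]],[20,[0,0,0.07],[0,0,0]],[20,[0,0,0.09],[0,0,0]],[20,[0,0,0.09],[0,0,0]]]}}

```text
clock: 10.95
position: [534.9, 262.5, 36.3]
ee_rot: [0.978, -0.209, 0.0, -0.0]
contact_force: [-0.0, 0.1, 1.6]
gripper_width: 28.2
grasp_force: 59.9
```

Request:
{"api": "jog_arm", "payload": {"plan": [[20,[0,0,0.01],[0,0,0]],[20,[0,0,0.02],[0,0,0]],[20,[0,0,0.02],[0,0,0]]]}}

```text
clock: 11.32
position: [534.9, 262.5, 34.3]
ee_rot: [0.978, -0.209, 0.0, -0.0]
contact_force: [0.5, 0.5, 1.1]
gripper_width: 28.3
grasp_force: 60.0
```

Request:
{"api": "jog_arm", "payload": {"plan": [[20,[0,0,0.01],[0,0,0]],[20,[0,0,0.02],[0,0,0]],[20,[0,0,0.02],[0,0,0]]]}}

```text
clock: 11.7
position: [535.0, 262.5, 34.2]
ee_rot: [0.978, -0.209, 0.0, -0.0]
contact_force: [-2.9, -0.9, 11.3]
gripper_width: 27.7
grasp_force: 61.2
```

Request:
{"api": "jog_arm", "payload": {"plan": [[20,[0,0,0.01],[0,0,0]],[20,[0,0,0.01],[0,0,0]],[20,[0,0,0.01],[0,0,0]]]}}

```text
clock: 12.08
position: [535.1, 262.5, 34.1]
ee_rot: [0.978, -0.208, 0.001, -0.0]
contact_force: [-5.3, -0.6, 16.1]
gripper_width: 27.9
grasp_force: 61.7
```

The hard stop came at TCP 34.2, which matches the expected home height. I'll relax the push, open, and look.

Request:
{"api": "jog_arm", "payload": {"plan": [[20,[0,0,-0.02],[0,0,0]],[20,[0,0,-0.03],[0,0,0]],[40,[0,0,-0.03],[0,0,0]],[55,[0,0,-0.03],[0,0,0]],[55,[0,0,-0.03],[0,0,0]],[55,[0,0,-0.03],[0,0,0]],[55,[0,0,-0.3],[0,0,0]],[55,[0,0,-0.6],[0,0,0]],[55,[0,0,-1],[0,0,0]],[55,[0,0,-1],[0,0,0]]]}}

```text
clock: 13.32
position: [536.7, 263.8, 135.2]
ee_rot: [0.978, -0.209, 0.003, -0.003]
contact_force: [-1.1, 0.0, -0.9]
gripper_width: 54.8
grasp_force: 0.0
```

Request:
{"api": "jog_arm", "payload": {"plan": [[55,[0.2,0.5,-0.8],[0,0,0]],[55,[0.4,0.98,-0.8],[0,0,0]],[55,[0.4,0.98,-0.8],[0,0,0]],[55,[0.4,0.98,-0.8],[0,0,0]]]}}

```text
clock: 13.82
position: [531.1, 156.0, 210.9]
ee_rot: [0.978, -0.21, -0.0, -0.0]
contact_force: [-1.5, 0.7, -1.0]
gripper_width: 55.1
grasp_force: 0.0
```

Run:
```python
from h import *
to((624.5,-228,230))
d=grab("c");s=d["side"];t=d["top"]
o=np.zeros((600,800,3),np.uint8)
o[:480,:480]=cv2.resize(s["img"][165:225,205:265],(480,480),interpolation=cv2.INTER_CUBIC)
o[:320,480:]=cv2.resize(t["img"][200:250,140:190],(320,320),interpolation=cv2.INTER_CUBIC)
o[320:,480:]=cv2.resize(t["img"][165:205,358:404],(320,280),interpolation=cv2.INTER_CUBIC)
cv2.imwrite("pics/crop5.png",o[:,:,::-1])
P=cloud(t);p=P[212:236,155:182].reshape(-1,3);p=p[p[:,2]>50];print("collar top",np.percentile(p[:,2],[50,90]),cv2.minEnclosingCircle(p[p[:,2]>60][:,:2].astype(np.float32)))
for nm in"ac":
    d=load(nm);P=cloud(d["top"]);sub=P[170:205,362:396];im=d["top"]["img"][170:205,362:396].max(2)
    m=((sub[:,:,2]>14)&(sub[:,:,2]<30));print(cv2.minAreaRect(sub[m][:,:2].astype(np.float32)))
    q=sub[(sub[:,:,2]>14)&(sub[:,:,2]<27)][:,:2];q=q-q.mean(0);w,V=np.linalg.eigh(q.T@q);print("pca",np.degrees(np.arctan2(V[1,1],V[0,1])))
```

```text
pos [531.1 156.  210.9] yaw -0.422 t 13.82 grip 55.1 | shift [2.426, 3.119, -0.192] turn [0.0, 0.0, 0.0]
collar top [531.36071188 560.80143491] ((539.653076171875, 118.3179931640625), 13.27985954284668)
((624.2742919921875, -227.73507690429688), (43.30220031738281, 23.5137939453125), 76.65034484863281)
pca 64.36221379240335
((624.7223510742188, -227.4315948486328), (43.388587951660156, 23.877708435058594), 78.80525970458984)
pca 63.59324968493305
```

View pics/crop5.png

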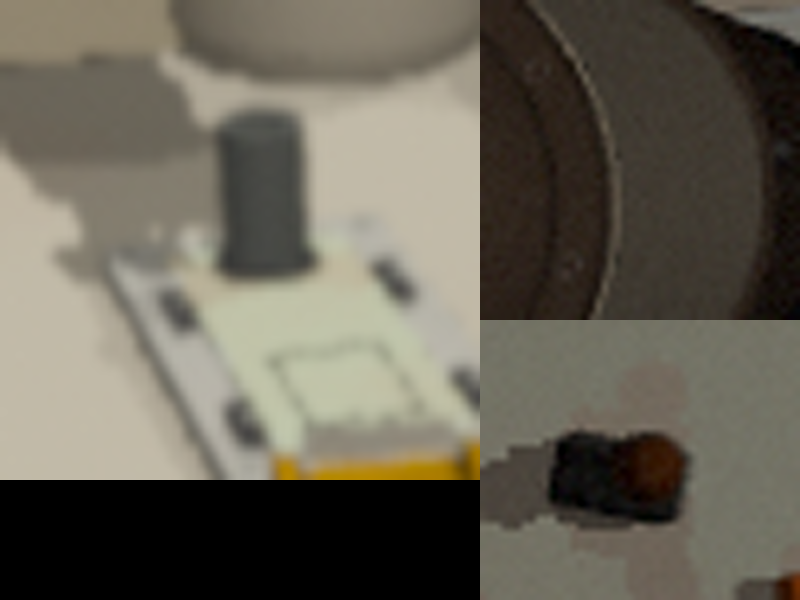

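The collar stands upright and seated on the spigot, pressed down with the washer on the tag (side crop 262,190, base at 270). Next is the stamp's yaw, from edges of its block.

Run:
```python
from h import *
for nm in "ac":
    t=load(nm)["top"];g=cv2.GaussianBlur(t["img"].max(2).astype(np.float32),(3,3),0)
    def edge(v):   # subpixel strongest rise
        q=np.diff(v);i=int(q.argmax());i=min(max(i,1),len(q)-2);a,b,c=q[i-1:i+2];return i+.5+.5*(a-c)/(a-2*b+c)
    E1=[(u,187+edge(g[187:200,u])) for u in range(371,387)]
    E2=[(374-edge(g[v,362:375][::-1]),v) for v in range(183,190)]
    for E,n in((E1,"long"),(E2,"short")):
        W=plane(t,E,0)[:,:2].astype(np.float32);vx,vy,x0,y0=cv2.fitLine(W,cv2.DIST_HUBER,0,.01,.01).ravel()
        r=(W-[x0,y0])@[-vy,vx];print(nm,n,"angle",np.degrees(np.arctan2(vy,vx)).round(1)%180,"pt",x0.round(1),y0.round(1),"res",r.round(1).tolist())
    m=((t["img"].max(2)<48)).astype(np.uint8);print(t["img"].max(2)[176:198:2,366:392:2].tolist() if nm=="a" else "")
```

```text
a long angle 91.8 pt 610.5 -235.0 res [4.699999809265137, 5.0, -1.5, -1.2999999523162842, -0.800000011920929, 0.800000011920929, 0.0, -0.30000001192092896, 0.0, 0.20000000298023224, 0.10000000149011612, -0.20000000298023224, -0.4000000059604645, -0.20000000298023224, 0.10000000149011612, 0.699999988079071]
a short angle 168.4 pt 628.4 -207.5 res [0.20000000298023224, -0.20000000298023224, -0.30000001192092896, 0.20000000298023224, 0.20000000298023224, 0.0, -0.10000000149011612]
[[108, 108, 106, 105, 104, 107, 106, 104, 106, 104, 106, 106, 107], [105, 107, 107, 105, 108, 105, 104, 107, 105, 108, 106, 106, 107], [107, 107, 104, 83, 104, 105, 105, 104, 106, 106, 106, 107, 108], [107, 69, 13, 25, 28, 27, 28, 26, 37, 47, 88, 105, 109], [70, 52, 6, 11, 11, 18, 17, 36, 45, 51, 48, 85, 106], [66, 23, 10, 19, 14, 15, 25, 38, 46, 52, 45, 93, 106], [70, 10, 7, 8, 9, 18, 17, 29, 37, 48, 35, 106, 105], [70, 1, 11, 12, 9, 1, 25, 17, 25, 27, 43, 104, 105], [69, 71, 58, 53, 29, 5, 17, 0, 15, 23, 47, 104, 110], [106, 105, 102, 58, 55, 58, 59, 101, 78, 85, 101, 102, 105], [105, 106, 110, 101, 99, 100, 103, 102, 103, 98, 101, 108, 106]]
c long angle 92.3 pt 610.4 -235.1 res [5.199999809265137, 5.300000190734863, -1.2000000476837158, -1.100000023841858, -0.800000011920929, 0.6000000238418579, 0.0, -0.30000001192092896, 0.10000000149011612, 0.30000001192092896, 0.10000000149011612, -0.20000000298023224, -0.30000001192092896, -0.20000000298023224, 0.10000000149011612, 0.6000000238418579]
c short angle 168.5 pt 628.4 -207.4 res [0.10000000149011612, -0.30000001192092896, -0.30000001192092896, 0.4000000059604645, 0.30000001192092896, 0.0, -0.30000001192092896]
```

Request:
{"api": "jog_arm", "payload": {"plan": [[55,[0.61,0.78,-0.1],[0,0,0]],[55,[0.61,0.78,-0.19],[0,0,0]],[55,[0.61,0.78,-0.19],[0,0,0]]]}}

```text
clock: 14.3
position: [555.9, 59.9, 229.8]
ee_rot: [0.978, -0.21, -0.0, 0.0]
contact_force: [0.5, 1.1, -0.3]
gripper_width: 55.1
grasp_force: 0.0
```

Request:
{"api": "jog_arm", "payload": {"plan": [[55,[0.61,0.78,0],[0,0,0]],[55,[0.61,0.78,0],[0,0,0]],[55,[0.61,0.78,0],[0,0,0]]]}}

```text
clock: 14.68
position: [579.1, -35.9, 228.5]
ee_rot: [0.978, -0.21, -0.001, 0.0]
contact_force: [-0.6, 0.6, 1.0]
gripper_width: 55.0
grasp_force: 0.0
```

Request:
{"api": "jog_arm", "payload": {"plan": [[55,[0.61,0.78,0],[0,0,0]],[55,[0.61,0.78,0],[0,0,0]],[55,[0.61,0.78,0],[0,0,0]]]}}

```text
clock: 15.05
position: [603.1, -131.6, 228.7]
ee_rot: [0.978, -0.209, -0.001, 0.0]
contact_force: [-0.3, -0.1, 0.2]
gripper_width: 55.1
grasp_force: 0.0
```

Request:
{"api": "jog_arm", "payload": {"plan": [[55,[0.6,0.78,0],[0,0,0]],[55,[0.6,0.78,0],[0,0,0]],[55,[0.6,0.78,0],[0,0,0]],[55,[0.6,0.78,0],[0,0,0]],[55,[0.6,0.78,0],[0,0,0]]]}}

```text
clock: 15.68
position: [625.8, -225.4, 230.4]
ee_rot: [0.978, -0.208, -0.0, -0.0]
contact_force: [0.0, 0.3, 0.0]
gripper_width: 54.9
grasp_force: 0.0
```

```bash
python3 -c "
from h import *
to((624.5,-228,130))"
```

```text
pos [ 625.8 -225.4  230.4] yaw -0.418 t 15.68 grip 54.9 | shift [-0.001, 0.029, 1.004] turn [-0.0, 0.0, -0.0]
```

Run:
```python
from h import *
for nm in "ac":
    t=load(nm)["top"];g=t["img"].max(2).astype(np.float32)
    def cross(v,th=40):
        i=np.nonzero(v<th)[0].max();return i+(th-v[i])/(v[i+1]-v[i])
    E1=[(u,185+cross(g[185:199,u])) for u in range(370,386)]
    W=plane(t,E1,0)[:,:2].astype(np.float32);vx,vy,x0,y0=cv2.fitLine(W,cv2.DIST_HUBER,0,.01,.01).ravel()
    print(nm,np.degrees(np.arctan2(vy,vx))%180,((W-[x0,y0])@[-vy,vx]).round(1).tolist())
    P=cloud(t)[170:205,362:396];z=P[:,:,2]
    q=P[(z>19)&(z<27)][:,:2].astype(np.float32);print(len(q),cv2.minAreaRect(q))
    s=load(nm)["side"];Q=cloud(s)[275:308,312:340];z=Q[:,:,2];q=Q[(z>3)&(z<28)&(Q[:,:,1]<-190)&(Q[:,:,0]>600)][:,:2].astype(np.float32);print("side",len(q),cv2.minAreaRect(q))
```

```text
a 82.187675 [-0.4000000059604645, -0.30000001192092896, -0.5, -0.4000000059604645, 0.30000001192092896, 0.6000000238418579, 0.4000000059604645, 0.4000000059604645, 0.10000000149011612, 0.699999988079071, 0.4000000059604645, 0.0, 0.0, -0.4000000059604645, -0.699999988079071, -1.899999976158142]
107 ((624.214599609375, -227.52499389648438), (42.73639678955078, 23.48114585876465), 76.02938842773438)
side 272 ((623.0589599609375, -230.4415740966797), (39.869441986083984, 34.3455810546875), 63.364479064941406)
c 81.74364 [-0.0, -0.4000000059604645, -0.4000000059604645, -0.30000001192092896, -0.20000000298023224, 0.6000000238418579, 0.5, 0.4000000059604645, 0.10000000149011612, 0.5, 0.30000001192092896, 0.20000000298023224, -0.0, -0.30000001192092896, -0.8999999761581421, -1.7999999523162842]
106 ((624.6176147460938, -227.44459533691406), (43.453857421875, 23.51726722717285), 77.29220581054688)
side 276 ((623.4293212890625, -228.43368530273438), (42.85676956176758, 23.98151397705078), 79.35650634765625)
```

Request:
{"api": "jog_arm", "payload": {"plan": [[55,[0,0.03,0.4],[0,0,0]],[55,[0,0.03,0.8],[0,0,0]],[55,[0,0.03,1],[0,0,0]],[55,[0,0.03,1],[0,0,0]],[55,[0,0.03,1],[0,0,0]],[55,[0,0.03,1],[0,0,0]]]}}

```text
clock: 16.42
position: [625.3, -230.0, 132.1]
ee_rot: [0.978, -0.209, 0.002, -0.0]
contact_force: [0.7, -0.4, 1.0]
gripper_width: 55.3
grasp_force: 0.0
```

```bash
python3 -c "
from h import *
to((624.4,-227.8,29))"
```

```text
pos [ 625.3 -230.   132.1] yaw -0.42 t 16.43 grip 55.3 | shift [-0.021, -0.016, 1.031] turn [-0.001, -0.003, 0.0]
```

Request:
{"api": "jog_arm", "payload": {"plan": [[55,[-0.01,-0.01,0.3],[0,0,0]],[55,[-0.01,-0.01,0.5],[0,0,0]],[55,[-0.01,-0.01,0.6],[0,0,0]],[55,[-0.01,-0.01,0.6],[0,0,0]],[55,[-0.01,-0.01,0.6],[0,0,0]],[55,[-0.01,-0.01,0.6],[0,0,0]]]}}

```text
clock: 17.18
position: [624.6, -229.0, 71.4]
ee_rot: [0.978, -0.209, 0.001, -0.0]
contact_force: [-0.7, 1.2, 0.3]
gripper_width: 54.8
grasp_force: 0.0
```

```bash
python3 -c "
from h import *
to((624.4,-227.8,29))"
```

```text
pos [ 624.6 -229.    71.4] yaw -0.421 t 17.18 grip 54.8 | shift [-0.007, -0.01, 0.424] turn [-0.0, -0.002, 0.0]
```

Request:
{"api": "jog_arm", "payload": {"plan": [[55,[0,-0.01,0.15],[0,0,0]],[55,[0,-0.01,0.3],[0,0,0]],[55,[0,-0.01,0.42],[0,0,0]],[55,[0,-0.01,0.42],[0,0,0]],[55,[0,-0.01,0.42],[0,0,0]],[35,[0,-0.01,0.42],[0,0,0]],[28,[0,-0.01,0.42],[0,0,0]],[24,[0,-0.01,0.42],[0,0,0]],[14,[0,-0.01,0.42],[0,0,0]],[14,[0,-0.01,0.42],[0,0,0]]]}}

```text
clock: 18.42
position: [624.7, -228.0, 28.9]
ee_rot: [0.978, -0.209, 0.0, 0.0]
contact_force: [-0.5, 0.6, 3.1]
gripper_width: 20.2
grasp_force: 58.5
```

Request:
{"api": "jog_arm", "payload": {"plan": [[14,[0,0,0],[0,0,0]],[14,[0,0,0],[0,0,0]],[14,[0,0,0],[0,0,0]]]}}

```text
clock: 18.8
position: [624.7, -228.0, 28.9]
ee_rot: [0.978, -0.209, 0.001, 0.0]
contact_force: [0.1, 0.2, 5.5]
gripper_width: 20.1
grasp_force: 58.7
```

Request:
{"api": "jog_arm", "payload": {"plan": [[14,[0,0,-0.1],[0,0,0]],[14,[0,0,-0.3],[0,0,0]],[14,[0,0,-0.6],[0,0,0]],[14,[0,0,-0.9],[0,0,0]],[14,[0,0,-0.9],[0,0,0]],[14,[0,0,-0.9],[0,0,0]],[14,[0,0,-0.9],[0,0,0]]]}}

```text
clock: 19.68
position: [623.3, -227.7, 116.6]
ee_rot: [0.978, -0.209, -0.002, -0.0]
contact_force: [-0.1, 0.1, -1.5]
gripper_width: 20.2
grasp_force: 58.7
```

Run:
```python
from h import *
to((544.6,159,240),-0.421+np.radians(16.3))
d=grab("d");s=d["side"];t=d["top"]
o=np.zeros((480,800,3),np.uint8)
o[:,:480]=cv2.resize(s["img"][210:310,280:380],(480,480),interpolation=cv2.INTER_CUBIC)
o[:320,480:]=cv2.resize(t["img"][150:220,350:420],(320,320),interpolation=cv2.INTER_CUBIC)
cv2.imwrite("pics/crop6.png",o[:,:,::-1])
```

```text
pos [ 623.3 -227.7  116.6] yaw -0.421 t 19.68 grip 20.2 | shift [-2.303, -3.207, -1.229] turn [0.0, 0.003, -0.272]
```

View pics/crop6.png

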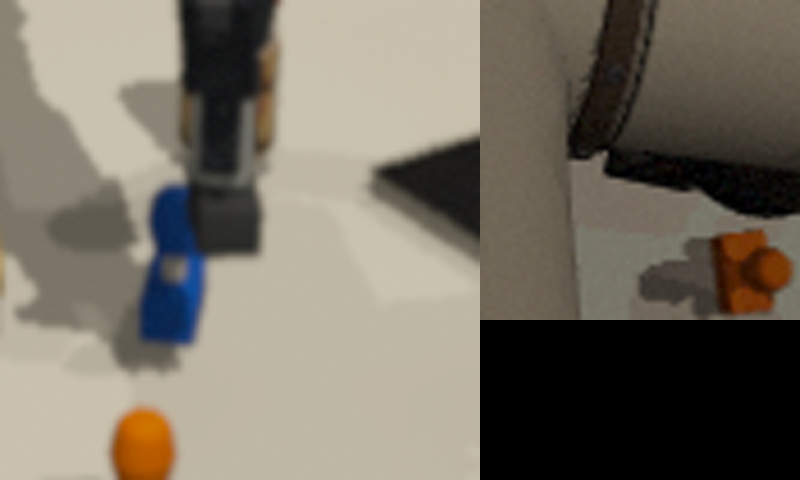

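The side crop shows the black block held level below the fingers at crop (225,220), clear of the blue and orange stamps. I'll lift and carry it over.

Request:
{"api": "jog_arm", "payload": {"plan": [[14,[0,0,-0.4],[0,0,0]],[14,[0,0,-0.8],[0,0,0]],[14,[-0.5,-0.7,-0.95],[0,0,0]],[14,[-0.5,-0.7,-0.95],[0,0,0]],[14,[-0.5,-0.7,-0.95],[0,0,0]],[14,[-0.5,-0.7,-0.95],[0,0,0]]]}}

```text
clock: 20.52
position: [607.2, -143.9, 212.7]
ee_rot: [0.978, -0.209, -0.0, 0.0]
contact_force: [0.6, 0.2, -1.0]
gripper_width: 20.4
grasp_force: 58.8
```

Request:
{"api": "jog_arm", "payload": {"plan": [[14,[-0.3,-0.4,0],[0,0,0]],[14,[-0.6,-0.84,0],[0,0,0]],[14,[-0.6,-0.84,0],[0,0,0]],[14,[-0.6,-0.84,0],[0,0,0]]]}}

```text
clock: 21.02
position: [587.0, -43.1, 212.9]
ee_rot: [0.978, -0.209, -0.0, 0.0]
contact_force: [0.1, -0.2, -1.1]
gripper_width: 19.9
grasp_force: 58.9
```

Request:
{"api": "jog_arm", "payload": {"plan": [[14,[-0.3,-0.4,0],[0,0,0]],[14,[-0.6,-0.84,0],[0,0,0]],[14,[-0.6,-0.84,0],[0,0,0]],[14,[-0.6,-0.84,0],[0,0,0]]]}}

```text
clock: 21.52
position: [566.7, 57.6, 213.0]
ee_rot: [0.978, -0.209, -0.0, 0.0]
contact_force: [0.2, -0.2, -1.1]
gripper_width: 20.2
grasp_force: 59.0
```

Request:
{"api": "jog_arm", "payload": {"plan": [[14,[-0.3,-0.4,0],[0,0,-0.1]],[14,[-0.6,-0.83,0],[0,0,-0.2]],[14,[-0.6,-0.83,0],[0,0,-0.27]],[14,[-0.6,-0.83,0],[0,0,-0.27]],[14,[-0.6,-0.83,0],[0,0,-0.27]],[14,[-0.6,-0.83,0],[0,0,-0.27]]]}}

```text
clock: 22.28
position: [545.8, 157.9, 213.3]
ee_rot: [0.998, -0.07, -0.0, 0.0]
contact_force: [1.2, -0.4, -1.2]
gripper_width: 20.1
grasp_force: 59.1
```

```bash
python3 -c "
from h import *
to((544.6,159,120),-0.421+np.radians(16.3))"
```

```text
pos [545.8 157.9 213.3] yaw -0.14 t 22.27 grip 20.1 | shift [-0.013, -0.009, 0.933] turn [0.0, 0.0, -0.004]
```

Request:
{"api": "jog_arm", "payload": {"plan": [[14,[-0.01,-0.01,0.3],[0,0,0]],[14,[-0.01,-0.01,0.7],[0,0,0]],[14,[-0.01,-0.01,1],[0,0,0]],[14,[-0.01,-0.01,1],[0,0,0]],[14,[-0.01,-0.01,1],[0,0,0]],[14,[-0.01,-0.01,1],[0,0,0]]]}}

```text
clock: 23.02
position: [545.7, 160.6, 115.1]
ee_rot: [0.998, -0.069, 0.001, -0.001]
contact_force: [0.2, 0.8, -0.3]
gripper_width: 20.0
grasp_force: 59.1
```

Request:
{"api": "jog_arm", "payload": {"plan": [[14,[0,0,0.2],[0,0,0]],[14,[0,0,0.4],[0,0,0]],[14,[0,0,0.4],[0,0,0]],[14,[0,0,0.4],[0,0,0]]]}}

```text
clock: 23.52
position: [545.6, 160.6, 74.7]
ee_rot: [0.998, -0.069, 0.001, -0.001]
contact_force: [0.1, 0.3, -0.2]
gripper_width: 20.1
grasp_force: 59.1
```

Run:
```python
from h import *
to((544.6,159,53),-0.421+np.radians(16.3))
d=grab("e");s=d["side"];t=d["top"]
o=np.zeros((560,800,3),np.uint8)
o[:560,:480]=cv2.resize(s["img"][160:230,215:275],(480,560),interpolation=cv2.INTER_CUBIC)
o[:320,480:]=cv2.resize(t["img"][180:260,175:255],(320,320),interpolation=cv2.INTER_CUBIC)
cv2.imwrite("pics/crop7.png",o[:,:,::-1])
```

```text
pos [545.6 160.6  74.7] yaw -0.138 t 23.52 grip 20.1 | shift [-0.008, 0.017, 0.217] turn [-0.001, -0.002, -0.001]
```

View pics/crop7.png

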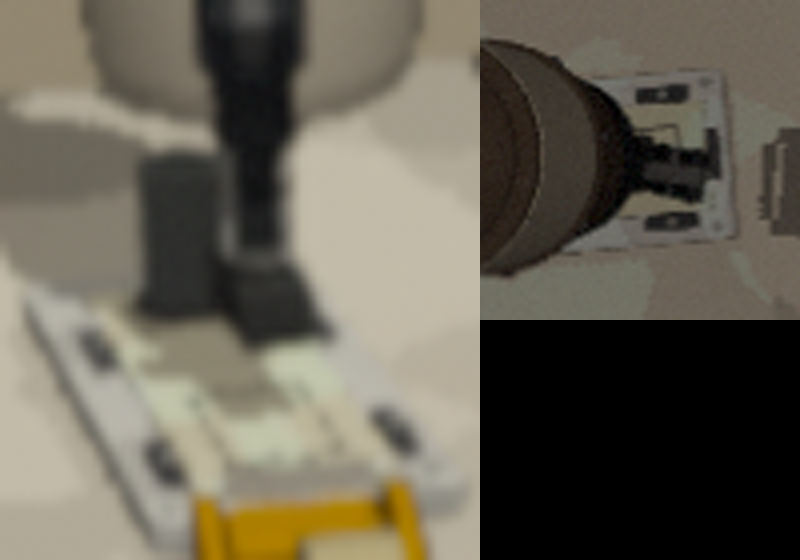

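Run:
```python
from h import *
d=load("e");s=d["side"];t=d["top"];p0=read_state()["position"];zb=p0[2]-28.9
f=lambda l:(np.array(l,float)+.5)/8-.5+np.array((215,160))
g=cv2.GaussianBlur(s["img"].max(2).astype(np.float32),(3,3),0)
print(g[186:206,240:260:1].astype(int).tolist().__len__())
np.set_printoptions(linewidth=200);print(s["img"].max(2)[190:206,241:260])
Q=cloud(s)[188:206,238:260];z=Q[:,:,2];m=(z>zb-3)&(z<zb+26)&(Q[:,:,1]<185)&(Q[:,:,1]>125)
q=Q[m].astype(np.float32);print(len(q),cv2.minAreaRect(q[:,:2]),q.min(0),q.max(0))
ff=q[(q[:,2]<zb+17)];vx,vy,x0,y0=cv2.fitLine(ff[:,:2],cv2.DIST_HUBER,0,.01,.01).ravel();print("front face",len(ff),np.degrees(np.arctan2(vy,vx)),x0,y0)
# bottom front edge by threshold in columns
E=[]
for u in range(246,256):
    v=g[190:210,u];i=[k for k in range(0,19) if v[k]<75<=v[k+1]];
    if i:k=i[-1];E.append((u,190+k+(75-v[k])/(v[k+1]-v[k])))
W=plane(s,E,zb);print(np.array(E).round(1).tolist(),W.round(1).tolist())
# outline & side-parallel comparison
print("crop corners",plane(s,f([(243,343),(329,331)]),zb).round(1))
print("topface long edge right", plane(s,f([(293,264),(322,312)]),zb+22).round(1))
```

```text
20
[[ 46  68  93  73  45  41  41  43  60  96 144 183 193 194 194 193 194 194 194]
 [ 41  59  84  73  60  60  61  63  74 102 140 178 191 194 194 194 194 194 194]
 [ 36  43  62  64  64  68  72  73  77  94 122 162 185 193 194 194 194 194 194]
 [ 36  31  36  46  54  60  65  67  62  63  88 132 170 190 194 194 194 194 194]
 [ 36  30  29  35  41  46  47  50  49  48  61  99 150 183 192 194 194 194 194]
 [ 34  29  29  36  45  47  49  49  52  52  55  74 124 170 186 193 194 194 194]
 [ 35  26  27  35  47  48  49  50  51  49  50  58  98 151 179 189 192 194 194]
 [ 34  30  26  32  43  46  46  46  45  45  45  50  76 133 174 186 192 194 194]
 [ 40  36  27  30  39  43  43  42  43  45  45  45  63 112 160 181 191 192 194]
 [ 66  63  44  32  37  41  42  41  41  44  43  45  56  89 133 166 184 189 192]
 [107 102  77  49  39  41  43  41  42  42  42  42  49  67  99 139 171 183 189]
 [132 126 109  77  49  40  40  41  42  44  45  51  62  72  87 120 161 181 188]
 [138 136 128 106  67  49  51  61  73  83  87  98 113 120 116 134 165 181 186]
 [139 139 136 124  97  81  87 109 131 147 153 158 164 165 156 164 177 182 185]
 [138 138 138 134 123 117 128 154 174 185 188 190 191 188 179 181 183 184 184]
 [138 138 138 138 136 136 146 169 188 195 196 197 196 195 191 186 186 185 184]]Traceback (most recent call last):
  File "<stdin>", line 8, in <module>
cv2.error: OpenCV(4.12.0) /io/opencv/modules/imgproc/src/convhull.cpp:143: error: (-215:Assertion failed) total >= 0 && (depth == CV_32F || depth == CV_32S) in function 'convexHull'
```

Run:
```python
from h import *
np.set_printoptions(linewidth=220,suppress=True)
d=load("e");s=d["side"];zb=read_state()["position"][2]-28.9
f=lambda l:(np.array(l,float)+.5)/8-.5+np.array((215,160))
Q=cloud(s);print(zb);print(Q[190:204:2,246:254:2].round(0).tolist())
g=s["img"].max(2).astype(np.float32)
E=[]
for u in range(246,255):
    v=g[196:208,u]; k=int(np.nonzero(v<95)[0].max()); E.append((u,196+k+(95-v[k])/(v[k+1]-v[k])))
W=plane(s,E,zb);print(W[:,:2].round(1).tolist());vx,vy,x0,y0=cv2.fitLine(W[:,:2].astype(np.float32),cv2.DIST_HUBER,0,.01,.01).ravel();print("front edge",np.degrees(np.arctan2(vy,vx)),x0,y0)
R=[]
for v in range(190,198):
    w=g[v,246:262];k=int(np.nonzero(w<110)[0].max());R.append((246+k+(110-w[k])/(w[k+1]-w[k]),v))
for z in(zb,zb+22):
    X=plane(s,R,z);vx,vy,x0,y0=cv2.fitLine(X[:,:2].astype(np.float32),cv2.DIST_HUBER,0,.01,.01).ravel();print("right edge",z,X[:,:2].round(1).tolist(),np.degrees(np.arctan2(vy,vx)))
print("corners",plane(s,f([(243,343),(329,331)]),zb).round(1))
```

```text
45.784016558267645
[[[539.0, 140.0, 84.0], [543.0, 138.0, 84.0], [549.0, 145.0, 81.0], [586.0, 347.0, -0.0]], [[539.0, 145.0, 77.0], [544.0, 143.0, 77.0], [549.0, 145.0, 76.0], [584.0, 332.0, -1.0]], [[541.0, 158.0, 66.0], [545.0, 153.0, 67.0], [550.0, 153.0, 67.0], [555.0, 151.0, 68.0]], [[538.0, 138.0, 69.0], [543.0, 140.0, 67.0], [548.0, 141.0, 67.0], [553.0, 143.0, 65.0]], [[538.0, 141.0, 63.0], [542.0, 138.0, 63.0], [547.0, 139.0, 62.0], [553.0, 143.0, 60.0]], [[538.0, 142.0, 57.0], [543.0, 144.0, 55.0], [547.0, 137.0, 58.0], [553.0, 142.0, 55.0]], [[538.0, 143.0, 51.0], [542.0, 137.0, 53.0], [548.0, 142.0, 50.0], [553.0, 143.0, 49.0]]]
[[538.0, 146.2], [540.6, 146.8], [543.6, 149.2], [546.3, 150.7], [549.0, 151.3], [551.5, 151.1], [554.1, 151.6], [556.8, 152.8], [559.5, 153.3]]
front edge 18.004637 548.82446 150.31938
right edge 45.784016558267645 [[563.5, 232.8], [562.1, 225.7], [561.8, 218.4], [563.0, 210.9], [563.6, 203.5], [563.7, 196.4], [563.8, 189.4], [563.6, 182.5]] -88.49578
right edge 67.78401655826764 [[555.0, 177.7], [553.6, 171.0], [553.4, 164.0], [554.5, 156.9], [555.1, 149.9], [555.2, 143.1], [555.3, 136.4], [555.0, 129.8]] -88.49568
corners [[536.4 152.8  45.8]
 [564.2 155.6  45.8]]
```

Request:
{"api": "jog_arm", "payload": {"plan": [[14,[-0.01,0.02,0.1],[0,0,0]],[14,[-0.01,0.02,0.18],[0,0,0]],[14,[-0.01,0.02,0.21],[0,0,0]],[14,[-0.01,0.02,0.21],[0,0,0]],[14,[-0.01,0.02,0.21],[0,0,0]],[14,[-0.01,0.02,0.21],[0,0,0]]]}}

```text
clock: 24.38
position: [543.6, 158.4, 52.6]
ee_rot: [0.998, -0.069, 0.0, -0.0]
contact_force: [-0.5, 0.1, 0.1]
gripper_width: 19.9
grasp_force: 59.1
```

Run:
```python
from h import *
to((544.6,158.1,53),-0.421+np.radians(16.3))
d=grab("f");s=d["side"];t=d["top"]
o=np.zeros((480,800,3),np.uint8)
o[:480,:400]=cv2.resize(s["img"][176:230,222:267],(400,480),interpolation=cv2.INTER_CUBIC)
o[:480,400:]=cv2.resize(np.clip(t["img"][195:243,204:244].astype(float)*2,0,255).astype(np.uint8),(400,480),interpolation=cv2.INTER_CUBIC)
cv2.imwrite("pics/crop8.png",o[:,:,::-1])
```

```text
pos [543.6 158.4  52.6] yaw -0.138 t 24.38 grip 19.9 | shift [0.01, 0.002, -0.004] turn [-0.0, -0.0, -0.001]
```

View pics/crop8.png

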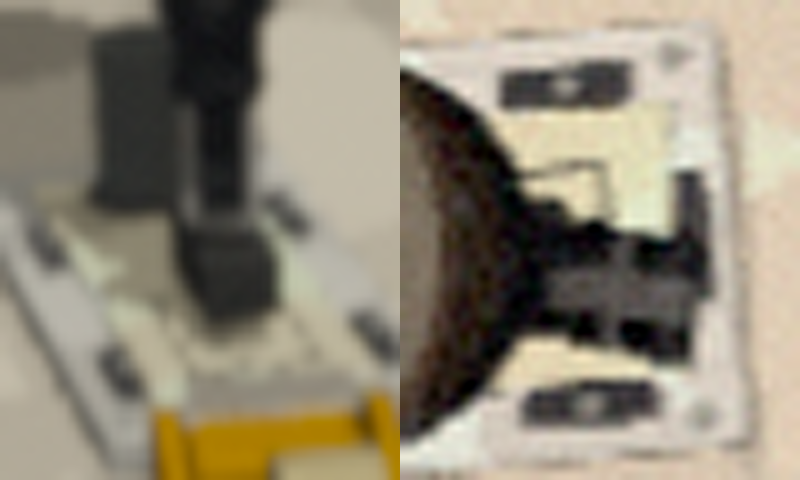

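Crop 8 (side): the block floats just above the tag. Its front face spans x 205–275 and the −x face x 178–205, a width ratio consistent with a yaw of about 95° (jig 95.3°). I'll check numerically with its bottom edges.

Run:
```python
from h import *
np.set_printoptions(linewidth=200,suppress=True)
d=load("f");s=d["side"];print(s["img"].max(2)[198:216,238:258])
Q=cloud(s);q=Q[196:214,238:258].reshape(-1,3);k=(q[:,2]>26)&(q[:,2]<44)&(q[:,1]<175)&(q[:,0]>525)&(q[:,0]<565)
p=q[k&(q[:,1]<146)];print("front",len(p),p.mean(0),np.degrees(np.arctan(np.polyfit(p[:,0],p[:,1],1)[0])) if len(p)>5 else 0)
tp=q[(q[:,2]>42)&(q[:,2]<49)&(q[:,1]>136)];print("top face z",np.median(tp[:,2]),len(tp),"zlow",q[:,2][k].min())
# expected projections of the stamp at the wanted pose (as a check of corners)
E=np.array(s["extrinsics"]);c=np.array([543.6,158.4]);
for yaw in(91,95.3,99):
    a=np.radians(yaw);y=np.array([np.cos(a),np.sin(a)]);x=np.array([y[1],-y[0]])
    L=[np.r_[c+sx*12*x-sy*21*y*1,z] for z in(23.7,45.7) for sx,sy in((-1,-1),(-1,1),(1,1))]
    W=np.linalg.inv(E);pc=np.array(L)@W[:3,:3].T+W[:3,3]
    print(yaw,cv2.projectPoints(pc,np.zeros(3),np.zeros(3),np.array(s["intrinsics"]),np.array(s["distortion"]))[0].reshape(-1,2).round(1).tolist())
```

```text
[[ 42  43  44  50  76  92  65  35  31  30  37  68 106 109  97 103 131 162 181 190]
 [ 56  60  58  50  75  94  71  46  44  46  53  78 108 111  96  92 108 133 163 181]
 [100 101  92  60  64  85  72  61  60  64  71  87 108 127 129  97  85  98 133 164]
 [130 130 118  72  46  61  61  61  61  65  71  82  92 124 143 117  88  86 114 154]
 [137 137 124  77  37  37  41  47  49  53  54  55  63  92 127 143 130 117 134 162]
 [139 137 125  81  38  31  37  42  44  44  45  46  52  67 112 156 166 156 163 176]
 [139 137 126  82  37  32  41  49  49  49  50  51  53  57  90 145 180 179 180 183]
 [138 138 127  89  43  31  40  49  48  50  49  50  50  49  68 131 184 190 187 186]
 [139 138 130  97  55  30  33  43  45  45  44  45  46  45  62 128 185 195 192 188]
 [140 139 133 111  72  40  31  39  42  43  44  42  42  44  60 128 186 197 196 191]
 [136 135 130 119  91  53  34  39  43  43  42  41  42  43  60 127 183 195 196 192]
 [134 123 120 121 106  76  47  40  43  41  39  40  41  42  57 116 174 191 192 191]
 [152 128 121 129 121  98  68  45  41  40  40  43  46  54  76 118 165 185 191 191]
 [176 156 137 145 132 111  88  56  45  49  52  59  69  89 125 151 169 176 186 190]
 [185 173 156 165 153 124 103  77  67  71  79  90 101 123 159 178 177 164 176 187]
 [186 180 168 170 165 138 120 100  91  95 106 117 125 141 168 184 182 168 170 183]
 [186 184 177 166 162 157 149 130 118 122 138 144 151 161 173 185 186 179 171 173]
 [185 186 182 169 159 172 174 161 154 156 163 164 170 178 183 185 184 177 164 158]]
front 69 [543.35334041 139.54280618  34.9342886 ] 0.24455238694696074
top face z 45.0605653489161 47 zlow 26.0994115517409
91 [[241.7, 206.6], [244.5, 213.2], [254.0, 212.1], [241.3, 198.7], [244.2, 205.1], [253.7, 204.0]]
95.3 [[241.2, 206.8], [245.2, 213.2], [254.5, 211.9], [240.8, 198.9], [244.9, 205.1], [254.2, 203.8]]
99 [[240.7, 207.0], [245.8, 213.3], [255.0, 211.7], [240.3, 199.1], [245.5, 205.2], [254.7, 203.6]]
```

Request:
{"api": "jog_arm", "payload": {"plan": [[14,[0.02,0,0],[0,0,-0.02]],[14,[0.02,0,0],[0,0,-0.02]],[14,[0.02,0,0],[0,0,-0.02]],[14,[0.02,0,0],[0,0,-0.02]],[14,[0.02,0,0],[0,0,-0.02]],[14,[0.02,0,0],[0,0,-0.02]]]}}

```text
clock: 25.22
position: [545.4, 158.0, 52.3]
ee_rot: [0.998, -0.058, -0.0, 0.0]
contact_force: [0.2, -0.6, -1.1]
gripper_width: 20.3
grasp_force: 59.1
```

Run:
```python
from h import *
to((545.4,158.1,53),-0.421+np.radians(17.3))
d=grab("g");s=d["side"];Q=cloud(s);q=Q[196:214,238:258].reshape(-1,3)
p=q[(q[:,2]>26)&(q[:,2]<43)&(q[:,1]<147)&(q[:,0]>530)&(q[:,0]<560)];print("front",len(p),np.median(p,0),np.degrees(np.arctan(np.polyfit(p[:,0],p[:,1],1)[0])))
q=Q[170:205,225:245].reshape(-1,3);q=q[(q[:,2]>25)&(q[:,2]<60)&(q[:,1]>235)&(q[:,1]<275)]
c=load("c")["side"];Q=cloud(c);q=Q[172:202,228:246].reshape(-1,3);q=q[(q[:,2]>25)&(q[:,2]<60)&(q[:,1]>225)&(q[:,1]<285)]
from scipy.optimize import least_squares
r=least_squares(lambda k:np.hypot(q[:,0]-k[0],q[:,1]-k[1])-15,[535,262],loss="soft_l1");print("collar axis by side depth",r.x,len(q),"front y",np.percentile(q[:,1],[5,20,50]))
g=s["img"].max(2)[202:209,236:258].astype(float)
for v in g[1:6]:
    k=np.nonzero(v<88)[0];a=k.min();b=np.nonzero(v<118)[0].max();print(236+a-(88-v[a])/(v[a-1]-v[a]),236+b+(118-v[b])/(v[b+1]-v[b]))
```

```text
pos [545.4 158.   52.3] yaw -0.117 t 25.23 grip 20.3 | shift [0.0, -0.001, -0.007] turn [0.0, 0.0, 0.002]
front 64 [545.16220574 138.44214107  34.87189835] 1.3122839691043628
collar axis by side depth [533.68384336 263.01799757] 136 front y [245.89557991 248.1882319  250.80605626]
241.40425531914894 253.53125
241.42857142857142 253.65217391304347
241.59183673469389 253.79661016949152
241.95 253.84375
242.3953488372093 253.86764705882354
```

Request:
{"api": "jog_arm", "payload": {"plan": [[14,[0,0,-0.01],[0,0,0]],[14,[0,0,-0.01],[0,0,0]],[14,[0,0,-0.01],[0,0,0]],[14,[0,0,-0.01],[0,0,0]],[14,[0,0,-0.01],[0,0,0]],[14,[0,0,-0.01],[0,0,0]]]}}

```text
clock: 26.08
position: [545.4, 158.0, 53.3]
ee_rot: [0.998, -0.059, -0.0, 0.0]
contact_force: [0.4, 0.3, -1.4]
gripper_width: 19.5
grasp_force: 59.1
```

```bash
python3 -c "
from h import *
to((545,158.1,53));print(abs(read_state()['joint_vel']).max());print(job_done())"
```

```text
pos [545.4 158.   53.3] yaw -0.117 t 26.07 grip 19.5 | shift [-0.004, -0.0, 0.003] turn [0.0, 0.0, 0.0]
0.0008618686106427428
the job is handed in; nothing more can be done
None
```

I handed the job in at about 26 s: the collar is on the spigot, pressed down until it stopped at the height expected for the washer fully home, and released; the stamp is held upright and still about 10 mm above the outlined box, centred to about 1 mm and aligned to within roughly 2–3° by my measurements.

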